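Put garlic and coffee capsule away and close each storage jar with its own lid

ROBOT

A 7-joint arm with a two-finger parallel gripper is mounted at the origin on a cart in front of the work surface, level with it; the furniture and walls round the work are solid. World frame = base frame: x ahead of the robot, y to its left, z up, the work surface at z = 0. Lengths are in mm, angles in rad, forces in N, time in s.
With the tool pointing down it reaches from about 425 to 875 mm from the base axis. Payload 4.7 kg.
Tool frame: the origin (TCP) lies between the finger pads; the fingertips stand 22 mm ahead of it and the grasp point (between the pads) lies 3 mm ahead of it; z points along the fingers, y is the line along which they close (so a half turn about z gives the same grasp; the last joint's range is limited). The gripper opens to 85 mm and grips with 20 to 120 N. Pads are 22 mm wide; open, the fingers measure 114 mm over their backs; the gripper's body (76 mm by 85 mm) begins 54 mm behind the grasp point. The pads swing forward as they close: fully open they stand 13 mm farther back than shut.
Start: joints at [1.305, 0.321, -0.07, 1.45, 0.023, 1.371, -0.057], TCP at [179.486, -624.746, 253.349] pointing down, gripper open.
Joint ranges: [-2.86, 2.86], [-0.3, 2.09], [-1.38, 1.24], [0.06, 2.45], [-1.56, 4.7], [0.09, 2.05], [-2.69, 2.69]. Speed limits (rad/s): [2.57, 2.57, 3.14, 3.14, 3.14, 3.14, 3.14].

INTERFACE

Orientations are given as a unit quaternion [w, x, y, z].
In Python, from plant import sensors, camera, calibration, bot gives the robot as it stands.
- The arm moves only by the tool apply_moves, never from a script. Its arguments are lists of equal length, an entry for each row: "translation": the shift along the tool's x, y, z as a fraction of full scale, a list of three; "twist": the turn about the tool's z as a fraction of full scale; "claw": the opening, from -1 (shut) to 1 (fully open). A call has exactly 5 rows; each row is the pose to reach, as a shift and turn from the pose commanded when the call began, along the tool's axes at that moment; what a row does not reach only later rows make up. Full scale, the value 1, is 250 mm for a shift and 60 degrees for a turn. A row lasts 1/10 s, in which the tool goes at most 50 mm and 8.59 degrees, less where a joint would pass 70% of its speed; a pose out of reach is approached as far as the arm can. A call with a number of a shift or a turn outside -1 to 1 is refused whole. A call with a gripper value outside its range is refused whole. The fingers move at their own pace and stop on an object; "newtons" is the grip in N (left out, the last holds). Time passes only in rows, so rows that repeat a pose let the fingers close, or fill a call up. It gives the time, the measured TCP pose, the force, the opening and the grip force at its end, in the units of the state.
- sensors.read_state(): the state, without advancing time (a new reading comes with each control period).
- camera(name): name is "scene" or "side" or "wrist"; returns the picture (480x640x3 uint8, red, green, blue); there is no depth.
- calibration(name): a dict with "fov_y" (degrees; the focal length in pixels is half the picture's height over the tangent of half this angle, whatever the lens; pixels are square), "cx", "cy" (the principal point, pixels), "eye" and "rotation" of the camera in the world. Camera axes: x right, y up, looking along -z (the intrinsics and any distortion apply to the point x, -y, -z); pixel columns grow to the right and rows downward; lengths in mm; the calibration is good to about 2 mm. A picture is of the moment at which its call begins: read the wrist's pose just before it. calibration takes no time and is no camera call; for the wrist camera it gives the pose at the moment of the call.
- bot.close_job(): hands the job in; it is judged then, once.
The state is a dict: "t": time; "joint_positions": joint angles; "joint_vel": joint speeds; "joint_torque": joint torques, N m; "ee_pos": TCP position; "tool_rot": TCP orientation; "wrist_force": force on the tool from outside, world axes, zero at the start; "wrist_torque": the same for the moment, N m; "opening": finger opening in mm; "grasp_force": force on a finger pad.
Only numpy, scipy, OpenCV 4.12 (cv2) and the standard library are available. Lean on these libraries where they do the work, as an engineer would, in place of code of your own. Each camera call takes 0.05 s, during which the arm holds its last target. There are 200 camera calls.

TASK

The storage jars are washed and dry: put the garlic bulb that stands in front of the hob into the large jar with the vent holes and the brown coffee capsule beside it into the medium jar, then close all three jars, each with the lid that fits it, seated flat all round on the rim. Leave the jars standing where they are, and do not push the kitchen timer or the onion about.

Things in the scene. Friction and masses are not known exactly. Their poses are not given: they have to be found in the camera images.
- large_jar: large one of three open white stoneware jars with terracotta foot and a ring of dark vent holes (a garlic keeper), loose on the worktop: outside diameter 130 mm, height 84 mm, inside diameter 121 mm, inner floor 8 mm above its underside, about 0.64 kg; a wide-open gripper jams in its mouth: let go near the rim, opening only a little. Origin: centre of its underside, z up.
- medium_jar: medium one of three open white stoneware jars with terracotta foot, loose on the worktop: outside diameter 102 mm, height 76 mm, inside diameter 93 mm, inner floor 8 mm above its underside, about 0.55 kg; a wide-open gripper jams in its mouth: let go near the rim, opening only a little. Origin: centre of its underside, z up.
- small_jar: small one of three open white stoneware jars with terracotta foot, loose on the worktop: outside diameter 70 mm, height 62 mm, inside diameter 61 mm, inner floor 8 mm above its underside, about 0.46 kg; a wide-open gripper jams in its mouth: let go near the rim, opening only a little. Origin: centre of its underside, z up.
- large_lid: large one of three wooden lids lying knob up on a dark baking sheet over the hob: disc 132 mm across, z 10 to 19 mm; under it a grey seal plug of 115 mm, foot tapered to 105 mm; round knob 24 mm across on the axis, z 19 to 47 mm. Origin: centre of plug's underside, z up. It fits only the large jar: seated, disc flat on the rim, its origin is 74 mm above the jar's underside.
- medium_lid: medium one of three wooden lids lying knob up on a dark baking sheet over the hob: disc 104 mm across, z 10 to 19 mm; under it a grey seal plug of 87 mm, foot tapered to 77 mm; round knob 24 mm across on the axis, z 19 to 47 mm. Origin: centre of plug's underside, z up. It fits only the medium jar: seated, disc flat on the rim, its origin is 66 mm above the jar's underside.
- small_lid: small one of three wooden lids lying knob up on a dark baking sheet over the hob: disc 72 mm across, z 10 to 19 mm; under it a grey seal plug of 55 mm, foot tapered to 45 mm; round knob 24 mm across on the axis, z 19 to 47 mm. Origin: centre of plug's underside, z up. It fits only the small jar: seated, disc flat on the rim, its origin is 52 mm above the jar's underside.
- garlic: whole pinkish-white garlic bulb, 60 x 57 mm wide, 58 mm high with its short stem upward, widest about 22 mm above its underside, 40 g, standing on the worktop in front of the hob. Origin: centre of its underside; z up.
- coffee_pod: dark brown coffee capsule standing with its rim down on the worktop in front of the hob: rim diameter 54 mm, cup above it tapering to about 36 mm at the top (about 45 mm at half height), 31 mm high, 13 g. Origin: centre of its underside; z up.
- kitchen_timer: bystander: round kitchen timer, white top on a grey base, 62 mm across, 43 mm high, on the worktop behind the jars, between them and the baking sheet. Origin: centre of its underside; z up.
- onion: bystander: brown onion, 83 mm wide, 94 mm high, on the worktop near its front edge, to the right of garlic and capsule. Origin: centre of its underside.

How it is judged (in metres and radians):
At the end, for the whole second after the job is handed in: Garlic inside the large jar (within 60 mm of its axis), capsule inside the medium jar (within 47 mm); every lid on its own jar, centred within 8 mm, within 4 mm of its fully seated height, lid and jar level within 0.08 rad; all released and at rest (horizontal distance between large_lid and large_jar below 0.008 m and z of large_lid in the frame of large_jar between 0.07 and 0.078 m and angle between each of large_lid, large_jar, medium_lid, medium_jar, small_lid, small_jar's own z axis and vertical below 0.08 rad and linear speed of each of large_lid, large_jar, medium_lid, medium_jar, small_lid, small_jar below 0.02 m/s and horizontal distance between medium_lid and medium_jar below 0.008 m and z of medium_lid in the frame of medium_jar between 0.062 and 0.07 m and horizontal distance between small_lid and small_jar below 0.008 m and z of small_lid in the frame of small_jar between 0.048 and 0.056 m and horizontal distance between garlic and large_jar below 0.06 m and z of garlic in the frame of large_jar between -0.002 and 0.074 m and linear speed of each of garlic, coffee_pod below 0.03 m/s and horizontal distance between coffee_pod and medium_jar below 0.047 m and z of coffee_pod in the frame of medium_jar between -0.002 and 0.074 m); the robot touches nothing.
It fails at once if the large jar is tipped or shifted more than 6 cm (angle between large_jar's own z axis and vertical above 0.4 rad or distance of large_jar from where it was at the start of the episode above 0.06 m).
It fails at once if the medium jar is tipped or shifted more than 6 cm (angle between medium_jar's own z axis and vertical above 0.4 rad or distance of medium_jar from where it was at the start of the episode above 0.06 m).
It fails at once if the small jar is tipped or shifted more than 6 cm (angle between small_jar's own z axis and vertical above 0.4 rad or distance of small_jar from where it was at the start of the episode above 0.06 m).
It fails at once if the kitchen timer is shifted more than 6 cm (distance of kitchen_timer from where it was at the start of the episode above 0.06 m).
It fails at once if the onion is shifted more than 6 cm (distance of onion from where it was at the start of the episode above 0.06 m).
It also fails if it takes over 106 s, if anything falls off the work surface, if the arm or the gripper's body presses on something with over 40 N, if the wrist force passes 120 N, or if a joint passes its speed limit or range.

## Working session

There is one attempt and no reset: what is moved stays moved. The work goes in short steps, Python scripts to look and compute and a tool call to move; the robot and the scene stay as the last step left them, time stands still between calls to the robot, and variables do not carry over. Pictures are saved under pics/ and viewed, at most 14 in all, crops included, and the job is handed in when it is done.

Besides the shell and the picture viewer there is one more tool, called after ">>>" as a command line: name --pt "numbers of a row" for each row, then --argument value for the rest. apply_moves: Moves the arm, as the interface text tells. Its arguments: {"type":"object","properties":{"translation":{"type":"array"},"twist":{"type":"array"},"claw":{"type":"array"},"newtons":{"type":"number"}},"required":["translation","twist","claw"]}

```bash
mkdir -p pics; cat > h.py <<'E'
import numpy as np, cv2
from plant import sensors, camera, calibration, bot
def snap(n,f):
    c=calibration(n); im=camera(n); cv2.imwrite(f'pics/{f}.png',im[:,:,::-1]); np.save(f'pics/{f}.npy',c,allow_pickle=True); return im,c
def load(f): return np.load(f'pics/{f}.npy',allow_pickle=True).item()
def ray(c,u,v):
    f=240/np.tan(np.radians(c['fov_y'])/2)
    d=np.array([(u-c['cx'])/f,-(v-c['cy'])/f,-1.]); return np.array(c['eye']),np.array(c['rotation'])@d
def at(c,u,v,z):
    e,d=ray(c,u,v); return (e+d*(z-e[2])/d[2])[:2].round(1)
def proj(c,p):
    f=240/np.tan(np.radians(c['fov_y'])/2)
    q=np.array(c['rotation']).T@(np.array(p)-np.array(c['eye'])); return c['cx']+f*q[0]/-q[2],c['cy']-f*q[1]/-q[2]
E
python3 - <<'E'
from h import *
for n in('scene','side','wrist'):
    _,c=snap(n,n+'0'); print(n,c)
print(sensors.read_state())
E
```

```text
scene {'fov_y': 57.164079023411034, 'cx': 318.6262863999939, 'cy': 237.1113714378197, 'eye': array([ -25.27514615, -999.4698167 ,  571.11004703]), 'rotation': array([ 0.81121592,  0.50756002, -0.1422693 , -0.25312252])}
side {'fov_y': 54.33750102508637, 'cx': 323.54002258844343, 'cy': 244.80880862041442, 'eye': array([162.43902209, 462.28540473, 623.73231989]), 'rotation': array([-0.22899698, -0.11679591,  0.43435147,  0.86328321])}
wrist {'fov_y': 60.839156773524614, 'cx': 321.1300007390365, 'cy': 237.89569711816904, 'eye': array([ 255.8215609 , -603.0274069 ,  373.10643651]), 'rotation': array([ 0.78885537, -0.12534105,  0.0951681 , -0.59408742])}
{'t': 0.15, 'joint_positions': array([ 1.30510936,  0.32169256, -0.07008248,  1.45141873,  0.0226022 ,
        1.37077792, -0.05692128]), 'joint_vel': array([ 0.00042224, -0.0039002 ,  0.00239077, -0.00259539, -0.00231493,
        0.00031484, -0.00042112]), 'joint_torque': array([ 5.65249991e-05, -4.94094980e+01, -3.82834096e-01, -3.14684093e+01,
        1.30706350e-02,  8.33281403e-03, -2.89653588e-05]), 'ee_pos': array([ 179.34997804, -624.37462785,  252.43679486]), 'tool_rot': array([-7.40131362e-04,  9.90230439e-01,  1.39438547e-01, -1.49035243e-04]), 'wrist_force': array([-0.77342257,  0.92573387,  0.80554858]), 'wrist_torque': array([-0.0410569 , -0.02858929,  0.01322806]), 'grasp_force': 0.0, 'opening': 85.29411750081742}
```

```bash
sed -i "1a from scipy.spatial.transform import Rotation as R\nM=lambda q:R.from_quat(np.roll(np.asarray(q),-1)).as_matrix()" h.py; sed -i "s/np.array(c\['rotation'\])/M(c['rotation'])/g" h.py; cat h.py|head -14
```

```text
import numpy as np, cv2
from scipy.spatial.transform import Rotation as R
M=lambda q:R.from_quat(np.roll(np.asarray(q),-1)).as_matrix()
from plant import sensors, camera, calibration, bot
def snap(n,f):
    c=calibration(n); im=camera(n); cv2.imwrite(f'pics/{f}.png',im[:,:,::-1]); np.save(f'pics/{f}.npy',c,allow_pickle=True); return im,c
def load(f): return np.load(f'pics/{f}.npy',allow_pickle=True).item()
def ray(c,u,v):
    f=240/np.tan(np.radians(c['fov_y'])/2)
    d=np.array([(u-c['cx'])/f,-(v-c['cy'])/f,-1.]); return np.array(c['eye']),M(c['rotation'])@d
def at(c,u,v,z):
    e,d=ray(c,u,v); return (e+d*(z-e[2])/d[2])[:2].round(1)
def proj(c,p):
    f=240/np.tan(np.radians(c['fov_y'])/2)
```

View pics/scene0.png

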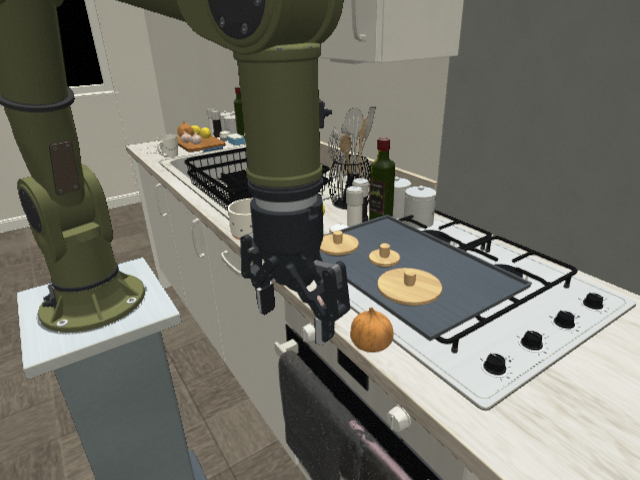

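View pics/side0.png

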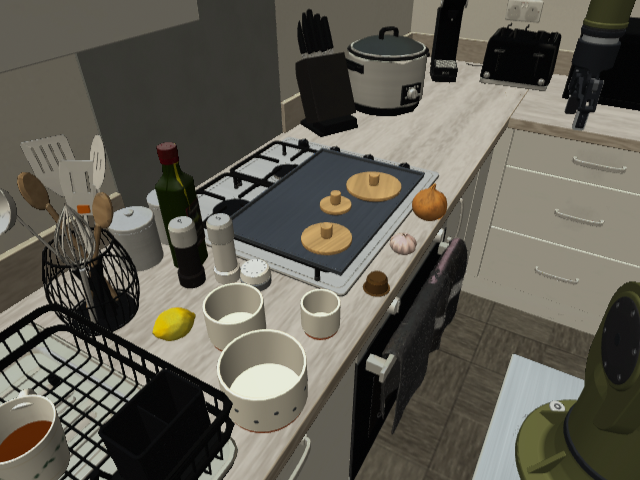

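View pics/wrist0.png

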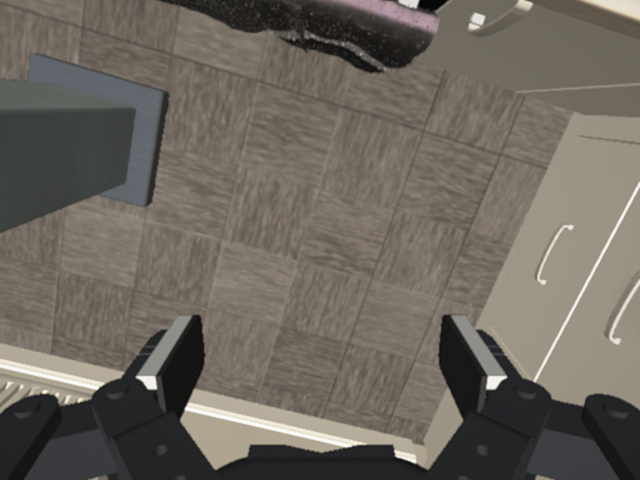

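```bash
python3 - <<'E'
from h import *
s=load('side0');c=load('scene0')
for n,u,v,z in [('large',262,364,84),('med',234,306,76),('small',321,303,62),('garlic',403,245,22),('pod',376,290,0),('podtop',376,274,31),('timer',256,267,43),('onion',430,203,45),('sheet corner',352,274,30)]: print(n,at(s,u,v,z))
for n,a,b in [('Llid',(410,272),(374,174)),('Slid',(385,246),(335,193)),('Mlid',(338,234),(326,227)),('onion',(372,331),(430,203))]:
    e1,d1=ray(c,*a);e2,d2=ray(s,*b)
    t=np.linalg.lstsq(np.c_[d1,-d2],e2-e1,rcond=None)[0]; p,q=e1+t[0]*d1,e2+t[1]*d2; print(n,((p+q)/2).round(1),np.linalg.norm(p-q).round(1))
q=sensors.read_state()['tool_rot'];print(M(q).round(3))
w=load('wrist0'); print(np.array(M(q).T@(w['eye']-np.array([179.35,-624.37,252.4]))).round(1),(M(q).T@M(w['rotation'])).round(3))
E
```

```text
large [459.3 125.5]
med [575.8  44.8]
small [460.3 -46.1]
garlic [ 417.8 -325.6]
pod [ 417.  -188.1]
podtop [ 423.9 -198.4]
timer [632.1 -88.2]
onion [ 415.6 -482.6]
sheet corner [ 465.3 -176.2]
Llid [ 550.4 -451.3  101.4] 1.2
Slid [ 589.2 -331.2   99.3] 0.4
Mlid [ 543.7 -210.1   95.7] 0.9
onion [ 418.1 -492.4   39. ] 0.2
[[ 0.961  0.276 -0.001]
 [ 0.276 -0.961  0.001]
 [-0.    -0.002 -1.   ]]
[  79.4    0.4 -120.7] [[-0.     0.95   0.311]
 [ 1.     0.    -0.   ]
 [-0.     0.311 -0.95 ]]
```

>>> apply_moves --pt "0.15 -0.11 0.03" --pt "0.31 -0.22 0.05" --pt "0.46 -0.33 0.08" --pt "0.62 -0.44 0.1" --pt "0.62 -0.44 0.1" --twist '[0.07,0.14,0.2,0.267,0.267]' --claw '[1,1,1,1,1]'

```text
t: 0.65
ee_pos: [304.4, -469.3, 227.6]
tool_rot: [-0.002, 1.0, 0.005, 0.001]
wrist_force: [-0.2, 0.8, 0.2]
opening: 85.4
grasp_force: 0.0
```

>>> apply_moves --pt "0.12 -0.15 0.05" --pt "0.24 -0.3 0.1" --pt "0.36 -0.45 0.15" --pt "0.48 -0.6 0.2" --pt "0.48 -0.6 0.2" --twist '[0,0,0,0,0]' --claw '[1,1,1,1,1]'

```text
t: 1.15
ee_pos: [422.1, -318.4, 176.6]
tool_rot: [-0.003, 1.0, 0.006, -0.0]
wrist_force: [-0.8, -0.4, -0.0]
opening: 85.5
grasp_force: 0.0
```

```bash
python3 - <<'E'
from h import *
snap('wrist','w1'); s=sensors.read_state(); print(s['t'],s['ee_pos'],M(s['tool_rot']).round(3),s['joint_positions'])
E
```

```text
1.2 [ 419.91796899 -322.37295265  177.35719505] [[ 1.     0.008 -0.001]
 [ 0.008 -1.     0.002]
 [-0.001 -0.002 -1.   ]] [ 0.88828806  0.13448491 -0.30441289  1.83759609  0.04215619  1.17785166
 -0.99240807]
```

View pics/w1.png

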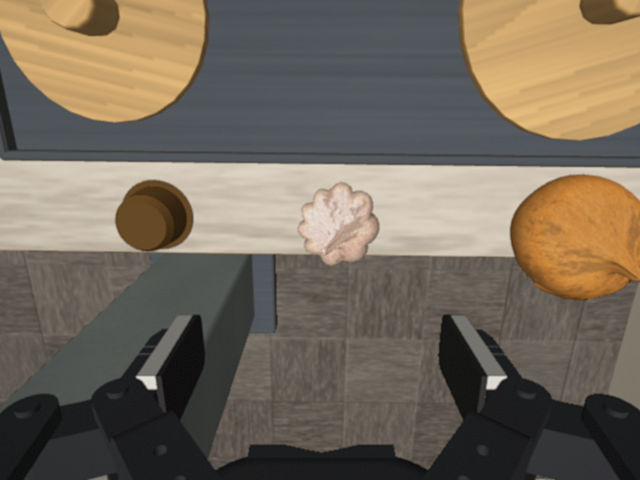

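```bash
python3 - <<'E'
from h import *
w=load('w1'); print(w['eye'])
for n,u,v,z in [('garlic',339,223,22),('garlic top',339,223,40),('podbase',156,216,0),('podtop',145,222,31),('onion',578,237,45),('edge',300,253,0),('sheet front',300,163,45),('Mknob',88,12,95),('Mdisc',115,122,71),('Mr',207,20,71)]: print(n,at(w,u,v,z))
E
```

```text
[ 501.60990628 -318.54391753  297.42672914]
garlic [ 422.7 -330.8]
garlic top [ 427.9 -330. ]
podbase [ 420.1 -193.7]
podtop [ 424.3 -198.8]
onion [ 422.  -484.7]
edge [ 391.9 -302.2]
sheet front [ 467.2 -304.9]
Mknob [ 539.2 -214.1]
Mdisc [ 491.3 -207.5]
Mr [ 540.7 -260.3]
```

>>> apply_moves --pt "0.016 0.032 0.15" --pt "0.016 0.032 0.3" --pt "0.016 0.032 0.45" --pt "0.016 0.032 0.6" --pt "0.016 0.032 0.6" --twist '[0,0,0,0,0]' --claw '[1,1,1,1,1]' --newtons 30

```text
t: 1.7
ee_pos: [417.4, -333.2, 23.5]
tool_rot: [-0.003, 1.0, -0.001, -0.004]
wrist_force: [-0.3, 0.6, -0.0]
opening: 85.5
grasp_force: 0.0
```

>>> apply_moves --pt "0 0 0" --pt "0 0 0" --pt "0 0 0" --pt "0 0 0" --pt "0 0 0" --twist '[0,0,0,0,0]' --claw '[1,0.2,-0.2,-0.4,-0.4]'

```text
t: 2.2
ee_pos: [423.3, -335.4, 31.1]
tool_rot: [0.002, 1.0, 0.0, 0.001]
wrist_force: [-2.4, 0.8, 8.2]
opening: 54.5
grasp_force: 30.2
```

>>> apply_moves --pt "0 0 0" --pt "0 0 0" --pt "0 0 0" --pt "0 0 0" --pt "0 0 0" --twist '[0,0,0,0,0]' --claw '[-0.4,-0.4,-0.4,-0.4,-0.4]'

```text
t: 2.7
ee_pos: [423.3, -335.4, 31.1]
tool_rot: [0.002, 1.0, 0.0, 0.001]
wrist_force: [-1.3, 0.9, 7.6]
opening: 54.4
grasp_force: 30.2
```

>>> apply_moves --pt "0 0 -0.2" --pt "0 0 -0.4" --pt "0 -0.02 -0.58" --pt "0.02 -0.2 -0.66" --pt "0.04 -0.39 -0.68" --twist '[0,0,0,0,0]' --claw '[-0.4,-0.4,-0.4,-0.4,-0.4]'

```text
t: 3.2
ee_pos: [434.0, -237.8, 203.4]
tool_rot: [0.003, 1.0, -0.002, 0.004]
wrist_force: [1.0, 1.0, -1.2]
opening: 54.4
grasp_force: 32.0
```

>>> apply_moves --pt "0.02 -0.19 0" --pt "0.04 -0.38 0" --pt "0.06 -0.57 0" --pt "0.07 -0.76 0" --pt "0.07 -0.95 0" --twist '[0,0,0,0,0]' --claw '[-0.4,-0.4,-0.4,-0.4,-0.4]'

```text
t: 3.7
ee_pos: [449.8, 2.8, 199.7]
tool_rot: [0.001, 1.0, 0.0, 0.002]
wrist_force: [0.9, 0.5, -0.0]
opening: 54.6
grasp_force: 32.0
```

>>> apply_moves --pt "0 0 0" --pt "0 0 0" --pt "0 0 0" --pt "0 0 0" --pt "0 0 0" --twist '[0,0,0,0,0]' --claw '[-0.4,-0.4,-0.4,-0.4,-0.4]'

```text
t: 4.2
ee_pos: [449.5, -0.4, 198.3]
tool_rot: [0.0, 1.0, -0.001, -0.0]
wrist_force: [0.5, -0.4, -0.2]
opening: 54.7
grasp_force: 32.1
```

```bash
python3 - <<'E'
from h import *
snap('wrist','w2'); s=sensors.read_state(); print(s['t'],s['ee_pos'],M(s['tool_rot']).round(3),s['joint_positions'],s['opening'])
E
```

```text
4.25 [ 4.49503964e+02 -2.16299767e-01  1.98280622e+02] [[ 1.    -0.002 -0.   ]
 [-0.002 -1.     0.   ]
 [-0.    -0.    -1.   ]] [ 0.58960499 -0.05732729 -0.62122008  1.97748405 -0.03566097  1.21104862
 -1.59094244] 54.469338199484056
```

View pics/w2.png

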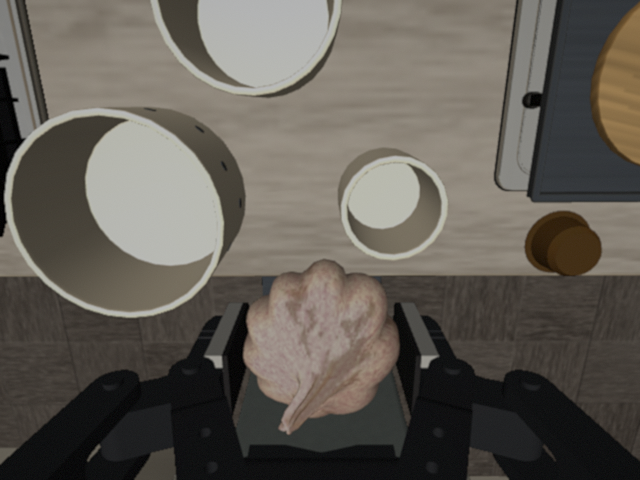

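```bash
cat >> h.py <<'E'
from scipy.optimize import least_squares
def circ(c,pts,r,z):
    P=np.array([at(c,u,v,z) for u,v in pts])
    s=least_squares(lambda p:np.hypot(*(P-p).T)-r,P.mean(0)); return s.x.round(1),s.fun.round(1)
E
python3 - <<'E'
from h import *
w=load('w2'); print(w['eye'])
print(circ(w,[(6,195),(225,232),(105,108),(130,318),(40,275),(183,299)],65,84))
print(circ(w,[(341,205),(447,207),(394,153),(394,260)],35,62))
print(circ(w,[(342,0),(152,0),(258,97),(187,69),(320,66)],51,76))
for p in [(563,241,0),(574,250,31)]: print(at(w,*p))
E
```

```text
[529.01095994  -1.11036836 319.10232485]
(array([463.9, 121. ]), array([-1. , -0.4, -1.4,  1. , -0.9, -2.5]))
(array([464.7, -48.2]), array([-0.7, -0.7,  0.6,  0.5]))
(array([583.9,  37.2]), array([-1.3, -0.6,  0. , -0.4,  0.5]))
[ 421.5 -200.3]
[ 424.8 -190.5]
```

>>> apply_moves --pt "0.02 -0.16 0" --pt "0.04 -0.33 0" --pt "0.058 -0.486 0" --pt "0.058 -0.486 0.1" --pt "0.058 -0.486 0.2" --twist '[0,0,0,0,0]' --claw '[-0.4,-0.4,-0.4,-0.4,-0.4]'

```text
t: 4.75
ee_pos: [464.7, 123.6, 148.3]
tool_rot: [-0.0, 1.0, 0.001, 0.001]
wrist_force: [-0.9, -1.2, -1.9]
opening: 54.3
grasp_force: 32.1
```

>>> apply_moves --pt "0 0 0.12" --pt "0 0 0.24" --pt "0 0 0.3" --pt "0 0 0.3" --pt "0 0 0.3" --twist '[0,0,0,0,0]' --claw '[-0.4,-0.4,-0.4,-0.4,-0.4]'

```text
t: 5.25
ee_pos: [464.6, 122.4, 74.0]
tool_rot: [-0.0, 1.0, -0.0, 0.0]
wrist_force: [0.8, -0.6, -0.2]
opening: 54.2
grasp_force: 32.1
```

>>> apply_moves --pt "0 0 0" --pt "0 0 0" --pt "0 0 0" --pt "0 0 0" --pt "0 0 0" --twist '[0,0,0,0,0]' --claw '[0.3,0.45,0.45,0.45,0.45]'

```text
t: 5.75
ee_pos: [464.1, 122.3, 73.6]
tool_rot: [0.0, 1.0, 0.0, 0.0]
wrist_force: [0.9, -0.2, -0.5]
opening: 61.8
grasp_force: 0.0
```

>>> apply_moves --pt "0 0 -0.15" --pt "0 0 -0.3" --pt "0 0 -0.45" --pt "0 0.05 -0.5" --pt "0 0.2 -0.5" --twist '[0,0,0,0,0]' --claw '[0.45,0.45,0.45,0.45,0.45]'

```text
t: 6.25
ee_pos: [465.6, 75.8, 201.4]
tool_rot: [-0.001, 1.0, 0.004, 0.003]
wrist_force: [1.2, -0.1, -0.5]
opening: 62.0
grasp_force: 0.0
```

```bash
python3 - <<'E'
from h import *
snap('side','s1'); s=sensors.read_state(); print(s['t'],s['ee_pos'],s['opening'])
E
```

```text
6.3 [464.90780529  65.79121649 199.58845957] 61.98244636538662
```

View pics/s1.png

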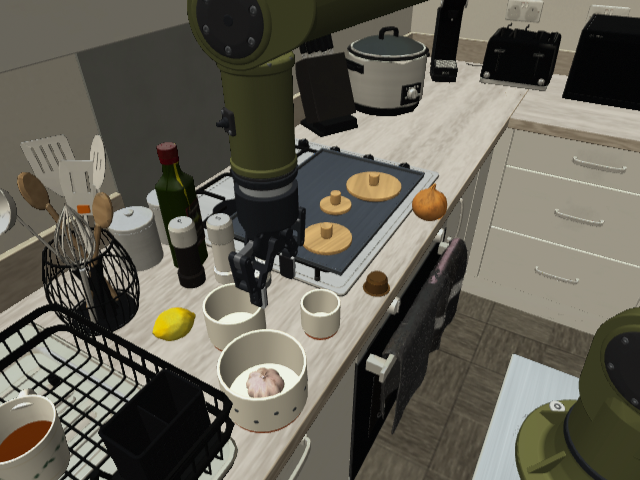

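>>> apply_moves --pt "-0.03 0.2 0" --pt "-0.07 0.4 0" --pt "-0.1 0.6 0" --pt "-0.13 0.8 0" --pt "-0.164 0.99 0" --twist '[0,0,0,0,0]' --claw '[0.45,0.45,0.45,0.45,0.9]'

```text
t: 6.8
ee_pos: [422.5, -176.2, 198.4]
tool_rot: [0.0, 1.0, 0.0, 0.0]
wrist_force: [1.6, -0.4, 0.3]
opening: 74.4
grasp_force: 0.0
```

>>> apply_moves --pt "0 0.082 0.1" --pt "0 0.082 0.25" --pt "0 0.082 0.4" --pt "0 0.082 0.4" --pt "0 0.082 0.4" --twist '[0,0,0,0,0]' --claw '[0.9,0.9,0.9,0.9,0.9]'

```text
t: 7.3
ee_pos: [423.1, -194.5, 98.5]
tool_rot: [-0.0, 1.0, 0.0, -0.001]
wrist_force: [0.7, 0.2, 0.2]
opening: 81.3
grasp_force: 0.0
```

```bash
python3 - <<'E'
from h import *
snap('wrist','w3'); s=sensors.read_state(); print(s['t'],s['ee_pos'],M(s['tool_rot']).round(3),s['opening'])
E
```

```text
7.35 [ 424.12043236 -194.95490137   99.69284186] [[ 1.     0.001  0.001]
 [ 0.001 -1.    -0.001]
 [ 0.001  0.001 -1.   ]] 80.97762285347375
```

View pics/w3.png

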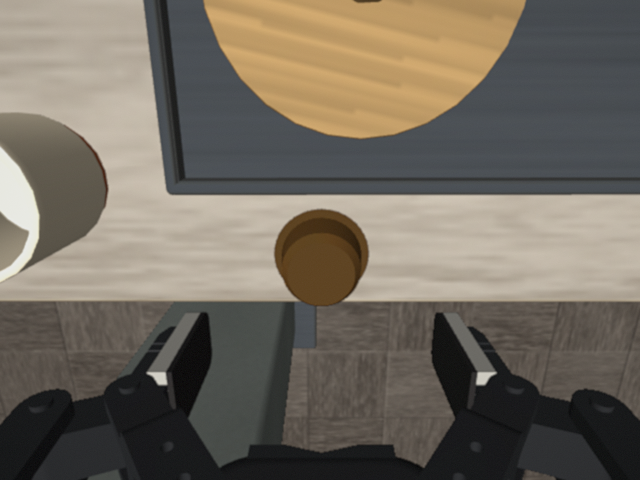

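```bash
python3 - <<'E'
from h import *
w=load('w3')
print(circ(w,[(275,255),(368,255),(321,210)],27,1))
print(circ(w,[(321,305),(283,272),(360,272)],18,31))
for z in (64,68,72):print(circ(w,[(205,0),(528,0),(360,138),(247,83),(477,83)],52,z))
E
```

```text
(array([ 420.3, -195.3]), array([-0.5, -0.5,  0. ]))
(array([ 422.8, -195.2]), array([0. , 1.2, 1.2]))
(array([ 542., -210.]), array([ 2.2,  2.8, -0.7,  0.4, -0.3]))
(array([ 542.8, -209.6]), array([ 1.1,  1.6, -0.2,  0.2, -0.5]))
(array([ 543.6, -209.3]), array([ 0. ,  0.5,  0.3, -0. , -0.6]))
```

>>> apply_moves --pt "-0.008 0 0.1" --pt "-0.008 0 0.2" --pt "-0.008 0 0.296" --pt "-0.008 0 0.296" --pt "-0.008 0 0.296" --twist '[0,0,0,0,0]' --claw '[0.9,0.9,0.9,0.9,0.5]' --newtons 25

```text
t: 7.85
ee_pos: [422.6, -195.3, 26.1]
tool_rot: [0.001, 1.0, 0.0, 0.001]
wrist_force: [-0.6, 0.1, 0.4]
opening: 68.7
grasp_force: 0.0
```

>>> apply_moves --pt "0 0 0" --pt "0 0 0" --pt "0 0 0" --pt "0 0 0" --pt "0 0 0" --twist '[0,0,0,0,0]' --claw '[0.3,0.0,-0.3,-0.5,-0.5]'

```text
t: 8.35
ee_pos: [422.8, -195.2, 26.7]
tool_rot: [0.001, 1.0, 0.0, 0.001]
wrist_force: [-1.1, 1.9, 8.6]
opening: 46.7
grasp_force: 24.5
```

>>> apply_moves --pt "0 0 0" --pt "0 0 -0.1" --pt "0 0 -0.3" --pt "0 0 -0.5" --pt "0 0 -0.7" --twist '[0,0,0,0,0]' --claw '[-0.5,-0.5,-0.5,-0.5,-0.5]'

```text
t: 8.85
ee_pos: [421.2, -194.6, 202.5]
tool_rot: [0.001, 1.0, 0.0, 0.001]
wrist_force: [1.1, -0.7, -0.1]
opening: 46.9
grasp_force: 24.7
```

```bash
python3 - <<'E'
from h import *
s=sensors.read_state(); print(s['t'],s['ee_pos'],s['opening'],s['grasp_force'])
E
```

```text
8.85 [ 421.19089078 -194.62140679  202.5496222 ] 46.90274001963151 24.717812427406898
```

>>> apply_moves --pt "0.11 -0.155 0" --pt "0.22 -0.31 0" --pt "0.33 -0.465 0" --pt "0.435 -0.62 0" --pt "0.545 -0.775 0" --twist '[0,0,0,0,0]' --claw '[-0.5,-0.5,-0.5,-0.5,-0.5]'

```text
t: 9.35
ee_pos: [558.6, 0.4, 201.0]
tool_rot: [0.001, 1.0, -0.0, 0.001]
wrist_force: [1.8, -0.8, -0.5]
opening: 46.5
grasp_force: 24.7
```

>>> apply_moves --pt "0.105 -0.153 0" --pt "0.105 -0.153 0" --pt "0.105 -0.153 0.15" --pt "0.105 -0.153 0.3" --pt "0.105 -0.153 0.42" --twist '[0,0,0,0,0]' --claw '[-0.5,-0.5,-0.5,-0.5,-0.5]'

```text
t: 9.85
ee_pos: [583.3, 36.5, 93.5]
tool_rot: [0.0, 1.0, -0.0, 0.0]
wrist_force: [0.8, -0.3, 0.3]
opening: 46.3
grasp_force: 24.7
```

>>> apply_moves --pt "0 0 0" --pt "0 0 0" --pt "0 0 0" --pt "0 0 0" --pt "0 0 0" --twist '[0,0,0,0,0]' --claw '[-0.5,0,0.2,0.27,0.27]'

```text
t: 10.35
ee_pos: [584.6, 37.2, 95.9]
tool_rot: [0.0, 1.0, 0.0, 0.001]
wrist_force: [0.4, 0.9, -0.0]
opening: 54.0
grasp_force: 0.0
```

>>> apply_moves --pt "0 0 -0.15" --pt "0 0 -0.3" --pt "-0.1 0.0 -0.45" --pt "-0.2 0.1 -0.5" --pt "-0.3 0.2 -0.5" --twist '[0,0,0,0,0]' --claw '[0.27,0.27,0.27,0.27,0.27]'

```text
t: 10.85
ee_pos: [509.7, -12.1, 222.8]
tool_rot: [0.001, 1.0, 0.002, 0.003]
wrist_force: [0.1, -0.9, -0.2]
opening: 54.4
grasp_force: 0.0
```

```bash
python3 - <<'E'
from h import *
snap('wrist','w4'); s=sensors.read_state(); print(s['t'],s['ee_pos'],M(s['tool_rot']).round(3),s['opening'])
E
```

```text
10.9 [505.20298362 -18.13862635 220.9501413 ] [[ 1.    -0.004 -0.001]
 [-0.004 -1.    -0.006]
 [-0.001  0.006 -1.   ]] 54.34858762316736
```

View pics/w4.png

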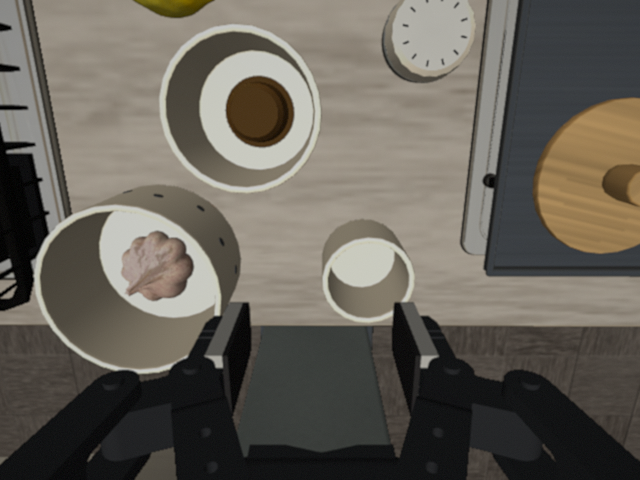

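```bash
python3 - <<'E'
from h import *
w=load('w4'); print(w['eye'])
print('M',circ(w,[(160,105),(321,113),(238,25),(245,193)],51,76))
print('L',circ(w,[(36,275),(222,300),(130,206),(150,374)],65,84))
print('S',circ(w,[(322,277),(413,278),(368,237),(370,321)],35,62))
print('Ml',circ(w,[(535,175),(604,255),(632,97),(560,126),(556,232)],52,72))
E
```

```text
[588.42908424 -12.1813833  344.07647959]
M (array([584.2,  37.7]), array([-0.7, -0.7, -0.7, -0.7]))
L (array([462.6, 120.7]), array([-0.9, -0.8, -0.2, -0.3]))
S (array([464.7, -47.7]), array([-0.9, -0.8, -0.7, -0.8]))
Ml (array([ 543.7, -208.1]), array([ 0.8,  2.7, -0.6,  1.7, -2.8]))
```

>>> apply_moves --pt "0.035 0.197 0" --pt "0.07 0.39 0" --pt "0.105 0.59 0" --pt "0.139 0.786 0" --pt "0.139 0.786 0" --twist '[0,0,0,0,0]' --claw '[0.27,0.27,0.27,0.27,0.27]'

```text
t: 11.4
ee_pos: [542.5, -218.8, 219.0]
tool_rot: [0.002, 1.0, -0.006, -0.0]
wrist_force: [-0.9, -0.1, 0.5]
opening: 54.4
grasp_force: 0.0
```

>>> apply_moves --pt "0 0 0.15" --pt "0 0 0.3" --pt "0 0 0.42" --pt "0 0 0.48" --pt "0 0 0.48" --twist '[0,0,0,0,0]' --claw '[0.27,0.27,0.27,0.27,0.27]' --newtons 50

```text
t: 11.9
ee_pos: [542.2, -208.6, 97.5]
tool_rot: [-0.001, 1.0, 0.0, -0.002]
wrist_force: [0.0, -0.1, -0.3]
opening: 54.3
grasp_force: 0.0
```

>>> apply_moves --pt "0 0 0" --pt "0 0 0" --pt "0 0 0" --pt "0 0 0" --pt "0 0 0" --twist '[0,0,0,0,0]' --claw '[0.0,-0.3,-0.6,-0.8,-0.8]'

```text
t: 12.4
ee_pos: [544.9, -209.6, 101.5]
tool_rot: [0.001, 1.0, 0.0, 0.002]
wrist_force: [-1.0, 0.7, 6.9]
opening: 22.5
grasp_force: 49.4
```

```bash
python3 - <<'E'
from h import *
snap('wrist','w5'); s=sensors.read_state(); print(s['t'],s['ee_pos'],M(s['tool_rot']).round(3),s['opening'],s['grasp_force'],s['wrist_force'])
E
```

```text
12.45 [ 544.92409278 -209.62467928  101.55774576] [[ 1.     0.     0.003]
 [ 0.    -1.    -0.002]
 [ 0.003  0.002 -1.   ]] 22.193344847106893 49.43035022879485 [-0.11636971  0.78979189  7.1390711 ]
```

View pics/w5.png

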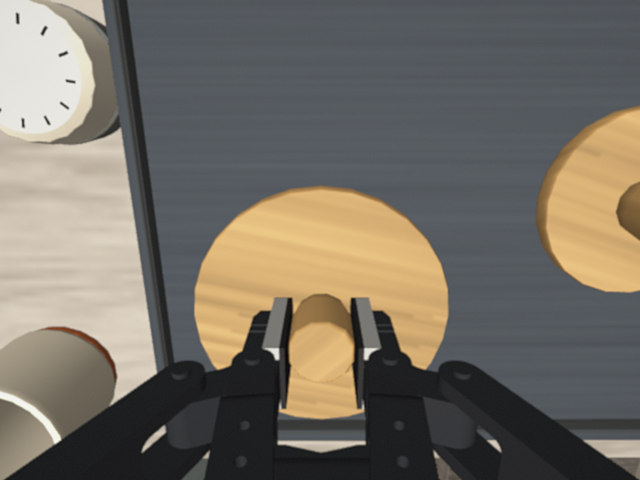

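```bash
python3 - <<'E'
from h import *
w=load('w5')
for z in (70,72,74): print('Ml',circ(w,[(195,300),(448,300),(320,187),(225,382),(320,418),(418,378)],52,z))
print(at(w,322,352,100), at(w,322,352,98))
print('Sl',circ(w,[(538,212),(628,107),(562,140),(600,292),(556,258)],36,72))
E
```

```text
Ml (array([ 540.8, -210.2]), array([0.3, 1. , 2.1, 1.8, 0.6, 0.9]))
Ml (array([ 542.1, -210.1]), array([-0.3,  0.3,  1.2,  1.2,  0.2,  0.4]))
Ml (array([ 543.4, -210.1]), array([-1.1, -0.4,  0.3,  0.7, -0.3, -0.1]))
[ 542.9 -210.5] [ 541.6 -210.5]
Sl (array([ 590., -328.]), array([-0.5, -0.8,  2.3,  1.9, -1.9]))
```

>>> apply_moves --pt "0 0 -0.1" --pt "0 0 -0.25" --pt "0 0 -0.4" --pt "0 -0.1 -0.4" --pt "0.02 -0.25 -0.4" --twist '[0,0,0,0,0]' --claw '[-0.8,-0.8,-0.8,-0.8,-0.8]'

```text
t: 12.95
ee_pos: [548.6, -149.6, 201.2]
tool_rot: [0.002, 1.0, -0.003, 0.001]
wrist_force: [0.3, 0.7, -0.4]
opening: 22.2
grasp_force: 49.3
```

>>> apply_moves --pt "0.04 -0.185 0" --pt "0.08 -0.37 0" --pt "0.11 -0.56 0" --pt "0.148 -0.736 0" --pt "0.148 -0.736 0" --twist '[0,0,0,0,0]' --claw '[-0.8,-0.8,-0.8,-0.8,-0.8]'

```text
t: 13.45
ee_pos: [585.4, 46.8, 200.3]
tool_rot: [-0.003, 1.0, 0.006, 0.001]
wrist_force: [-0.8, 1.5, 0.5]
opening: 22.0
grasp_force: 49.4
```

>>> apply_moves --pt "0 0 0.1" --pt "0 0 0.2" --pt "0 0 0.2" --pt "0 0 0.2" --pt "0 0 0.2" --twist '[0,0,0,0,0]' --claw '[-0.8,-0.8,-0.8,-0.8,-0.8]'

```text
t: 13.95
ee_pos: [586.3, 37.2, 150.9]
tool_rot: [0.0, 1.0, -0.0, 0.001]
wrist_force: [-0.4, 0.2, -1.3]
opening: 22.3
grasp_force: 49.4
```

```bash
python3 - <<'E'
from h import *
s=sensors.read_state(); print(s['t'],s['ee_pos'],M(s['tool_rot']).round(3),s['opening'],s['grasp_force'],s['wrist_force'])
E
```

```text
13.95 [586.33867144  37.17730422 150.92663037] [[ 1.    -0.     0.002]
 [-0.    -1.    -0.   ]
 [ 0.002  0.    -1.   ]] 22.34980361863347 49.38368019356858 [-0.39711433  0.19283807 -1.3237744 ]
```

>>> apply_moves --pt "0 0 0.04" --pt "0 0 0.08" --pt "0 0 0.11" --pt "0 0 0.13" --pt "0 0 0.145" --twist '[0,0,0,0,0]' --claw '[-0.8,-0.8,-0.8,-0.8,-0.8]'

```text
t: 14.45
ee_pos: [585.4, 37.4, 112.6]
tool_rot: [-0.0, 1.0, 0.0, -0.0]
wrist_force: [-0.1, -0.1, -0.3]
opening: 22.2
grasp_force: 49.4
```

>>> apply_moves --pt "0 0 0" --pt "0 0 0" --pt "0 0 0" --pt "0 0 0" --pt "0 0 0" --twist '[0,0,0,0,0]' --claw '[-0.8,-0.8,-0.8,-0.8,-0.8]'

```text
t: 14.95
ee_pos: [585.4, 37.3, 113.1]
tool_rot: [0.0, 1.0, 0.0, 0.0]
wrist_force: [-0.4, 0.8, -0.6]
opening: 21.9
grasp_force: 49.4
```

>>> apply_moves --pt "0 0 0.006" --pt "0 0 0.012" --pt "0 0 0.018" --pt "0 0 0.018" --pt "0 0 0.018" --twist '[0,0,0,0,0]' --claw '[-0.8,-0.8,-0.8,-0.8,-0.8]'

```text
t: 15.45
ee_pos: [585.6, 37.3, 112.0]
tool_rot: [0.001, 1.0, 0.0, 0.0]
wrist_force: [-8.3, -1.5, 19.4]
opening: 22.4
grasp_force: 51.5
```

>>> apply_moves --pt "0 0 0" --pt "0 0 0" --pt "0 0 0" --pt "0 0 -0.05" --pt "0 0 -0.2" --twist '[0,0,0,0,0]' --claw '[-0.3,0,0.2,0.2,0.2]'

```text
t: 15.95
ee_pos: [582.7, 36.8, 155.8]
tool_rot: [-0.0, 1.0, 0.0, -0.004]
wrist_force: [0.7, 0.3, 0.2]
opening: 51.3
grasp_force: 0.0
```

>>> apply_moves --pt "0 0 -0.2" --pt "0 0.2 -0.2" --pt "0 0.4 -0.2" --pt "0 0.6 -0.2" --pt "0 0.8 -0.2" --twist '[0,0,0,0,0]' --claw '[0.2,0.2,0.2,0.2,0.2]'

```text
t: 16.45
ee_pos: [585.4, -164.6, 209.7]
tool_rot: [0.0, 1.0, 0.0, 0.001]
wrist_force: [1.0, 0.6, 0.2]
opening: 51.3
grasp_force: 0.0
```

```bash
python3 - <<'E'
from h import *
im,_=snap('side','s2'); cv2.imwrite('pics/s2c.png',cv2.resize(im[250:440,180:380,::-1],(800,600)[:1]+(760,)) if 0 else cv2.resize(im[270:430,190:390,::-1],None,fx=3,fy=3))
s=sensors.read_state(); print(s['t'],s['ee_pos'])
E
```

```text
16.5 [ 583.90503117 -177.32234405  208.92902135]
```

View pics/s2c.png

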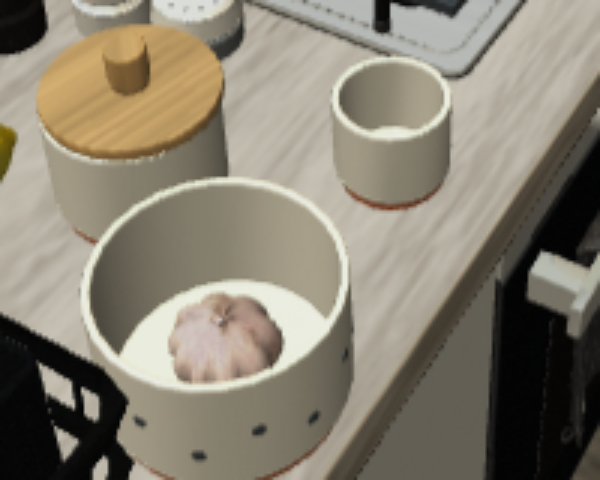

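>>> apply_moves --pt "0.005 0.19 0.04" --pt "0.01 0.38 0.08" --pt "0.018 0.57 0.12" --pt "0.018 0.665 0.16" --pt "0.018 0.665 0.16" --twist '[0,0,0,0,0]' --claw '[0.2,0.2,0.2,0.2,0.2]'

```text
t: 17.0
ee_pos: [587.4, -334.1, 166.3]
tool_rot: [0.0, 1.0, -0.004, -0.002]
wrist_force: [-0.7, -0.1, -0.8]
opening: 51.6
grasp_force: 0.0
```

>>> apply_moves --pt "0 0 0" --pt "0 0 0" --pt "0 0 0" --pt "0 0 0" --pt "0 0 0" --twist '[0,0,0,0,0]' --claw '[0.2,0.2,0.2,0.2,0.2]'

```text
t: 17.5
ee_pos: [590.3, -328.1, 169.1]
tool_rot: [0.0, 1.0, 0.001, 0.0]
wrist_force: [0.1, 0.1, 0.2]
opening: 51.2
grasp_force: 0.0
```

```bash
python3 - <<'E'
from h import *
snap('wrist','w6'); s=sensors.read_state(); print(s['t'],s['ee_pos'])
E
```

```text
17.55 [ 590.17738112 -328.45431846  168.94993701]
```

View pics/w6.png

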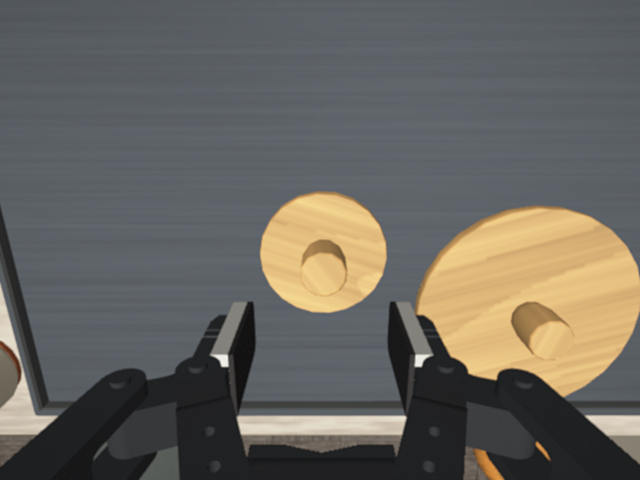

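```bash
python3 - <<'E'
from h import *
w=load('w6')
print('Sl',circ(w,[(261,252),(387,253),(324,191),(324,313)],36,72),at(w,324,272,100))
print('Ll',circ(w,[(417,308),(540,206),(639,295),(460,238),(620,248),(600,374)],66,72),at(w,549,341,100))
E
```

```text
Sl (array([ 588.5, -330.4]), array([-0.2, -0.2,  0.9,  0.9])) [ 589.8 -330.3]
Ll (array([ 549.4, -451. ]), array([-0.5,  1.9,  0.3,  0.3, -2. ,  1.2])) [ 550.2 -450.3]
```

>>> apply_moves --pt "-0.004 0.008 0.1" --pt "-0.004 0.008 0.2" --pt "-0.004 0.008 0.276" --pt "-0.004 0.008 0.276" --pt "-0.004 0.008 0.276" --twist '[0,0,0,0,0]' --claw '[0.2,0.2,0.2,0.2,0.2]'

```text
t: 18.05
ee_pos: [589.1, -331.0, 99.9]
tool_rot: [-0.0, 1.0, 0.0, -0.0]
wrist_force: [-0.9, -0.0, 0.2]
opening: 50.8
grasp_force: 0.0
```

>>> apply_moves --pt "0 0 0" --pt "0 0 0" --pt "0 0 0" --pt "0 0 0" --pt "0 0 0" --twist '[0,0,0,0,0]' --claw '[0.0,-0.3,-0.6,-0.8,-0.8]'

```text
t: 18.55
ee_pos: [589.9, -331.4, 101.2]
tool_rot: [0.001, 1.0, 0.0, 0.001]
wrist_force: [-1.0, -0.3, 6.6]
opening: 22.2
grasp_force: 49.5
```

>>> apply_moves --pt "0 0 -0.1" --pt "0 0 -0.25" --pt "0 0 -0.4" --pt "-0.05 -0.12 -0.4" --pt "-0.12 -0.28 -0.4" --twist '[0,0,0,0,0]' --claw '[-0.8,-0.8,-0.8,-0.8,-0.8]'

```text
t: 19.05
ee_pos: [559.2, -262.7, 200.6]
tool_rot: [0.001, 1.0, -0.002, 0.001]
wrist_force: [-0.2, 1.1, -0.4]
opening: 22.5
grasp_force: 49.1
```

>>> apply_moves --pt "-0.07 -0.17 0" --pt "-0.14 -0.34 0" --pt "-0.21 -0.51 0" --pt "-0.29 -0.68 0" --pt "-0.374 -0.85 0" --twist '[0,0,0,0,0]' --claw '[-0.8,-0.8,-0.8,-0.8,-0.8]'

```text
t: 19.55
ee_pos: [464.2, -46.9, 199.3]
tool_rot: [0.0, 1.0, 0.0, -0.0]
wrist_force: [0.6, 0.9, -0.7]
opening: 21.8
grasp_force: 49.1
```

>>> apply_moves --pt "0 0 0" --pt "0 0 0" --pt "0 0 0.1" --pt "0 0 0.2" --pt "0 0 0.2" --twist '[0,0,0,0,0]' --claw '[-0.8,-0.8,-0.8,-0.8,-0.8]'

```text
t: 20.05
ee_pos: [463.2, -49.7, 146.5]
tool_rot: [-0.001, 1.0, -0.001, -0.003]
wrist_force: [0.6, -0.2, -0.7]
opening: 22.2
grasp_force: 49.1
```

>>> apply_moves --pt "0 0 0.03" --pt "0 0 0.08" --pt "0 0 0.13" --pt "0 0 0.16" --pt "0 0 0.18" --twist '[0,0,0,0,0]' --claw '[-0.8,-0.8,-0.8,-0.8,-0.8]'

```text
t: 20.55
ee_pos: [465.0, -48.5, 103.6]
tool_rot: [-0.0, 1.0, 0.0, -0.001]
wrist_force: [0.2, 0.3, 0.4]
opening: 22.2
grasp_force: 49.1
```

>>> apply_moves --pt "0 0 0" --pt "0 0 0" --pt "0 0 0" --pt "0 0 0" --pt "0 0 0" --twist '[0,0,0,0,0]' --claw '[-0.8,-0.8,-0.8,-0.8,-0.8]'

```text
t: 21.05
ee_pos: [465.6, -48.6, 104.9]
tool_rot: [0.0, 1.0, 0.0, 0.0]
wrist_force: [0.2, 0.9, -1.1]
opening: 22.4
grasp_force: 49.1
```

>>> apply_moves --pt "0 0 0.008" --pt "0 0 0.016" --pt "0 0 0.02" --pt "0 0 0.024" --pt "0 0 0.024" --twist '[0,0,0,0,0]' --claw '[-0.8,-0.8,-0.8,-0.8,-0.8]'

```text
t: 21.55
ee_pos: [465.3, -48.5, 98.4]
tool_rot: [-0.0, 1.0, 0.0, -0.0]
wrist_force: [-0.4, -0.3, -0.4]
opening: 22.5
grasp_force: 49.1
```

>>> apply_moves --pt "0 0 0.004" --pt "0 0 0.008" --pt "0 0 0.012" --pt "0 0 0.012" --pt "0 0 0.012" --twist '[0,0,0,0,0]' --claw '[-0.8,-0.8,-0.8,-0.8,-0.8]'

```text
t: 22.05
ee_pos: [465.8, -48.5, 97.6]
tool_rot: [0.001, 1.0, 0.0, -0.0]
wrist_force: [-6.2, -0.1, 17.0]
opening: 22.5
grasp_force: 50.9
```

>>> apply_moves --pt "0 0 0" --pt "0 0 0" --pt "0 0 0" --pt "0 0 -0.05" --pt "0 0 -0.22" --twist '[0,0,0,0,0]' --claw '[-0.3,0,0.2,0.2,0.2]'

```text
t: 22.55
ee_pos: [462.3, -48.2, 148.2]
tool_rot: [-0.001, 1.0, 0.0, -0.004]
wrist_force: [0.2, -1.0, -0.8]
opening: 51.1
grasp_force: 0.0
```

>>> apply_moves --pt "0 0 -0.22" --pt "0.06 0.18 -0.22" --pt "0.1 0.37 -0.22" --pt "0.14 0.55 -0.22" --pt "0.18 0.74 -0.22" --twist '[0,0,0,0,0]' --claw '[0.2,0.2,0.2,0.2,0.2]'

```text
t: 23.05
ee_pos: [510.9, -235.1, 206.8]
tool_rot: [0.0, 1.0, 0.0, 0.001]
wrist_force: [1.0, 0.2, -0.3]
opening: 51.4
grasp_force: 0.0
```

>>> apply_moves --pt "0.04 0.19 0" --pt "0.08 0.38 0" --pt "0.12 0.57 0" --pt "0.15 0.76 0" --pt "0.158 0.87 0" --twist '[0,0,0,0,0]' --claw '[0.2,0.2,0.2,0.2,0.2]'

```text
t: 23.55
ee_pos: [548.9, -455.8, 205.5]
tool_rot: [0.001, 1.0, -0.002, -0.0]
wrist_force: [-0.6, 0.6, 0.7]
opening: 51.3
grasp_force: 0.0
```

>>> apply_moves --pt "0 0 0" --pt "0 0 0" --pt "0 0 0.1" --pt "0 0 0.2" --pt "0 0 0.2" --twist '[0,0,0,0,0]' --claw '[0.2,0.2,0.2,0.2,0.2]'

```text
t: 24.05
ee_pos: [548.7, -447.5, 152.2]
tool_rot: [-0.003, 1.0, 0.002, -0.003]
wrist_force: [-0.5, 0.4, 0.2]
opening: 51.1
grasp_force: 0.0
```

```bash
python3 - <<'E'
from h import *
im,_=snap('side','s3'); cv2.imwrite('pics/s3c.png',cv2.resize(im[130:370,190:480,::-1],None,fx=2.5,fy=2.5))
s=sensors.read_state(); print(s['t'],s['ee_pos'])
E
```

```text
24.1 [ 549.62335679 -448.44379446  154.45851873]
```

View pics/s3c.png

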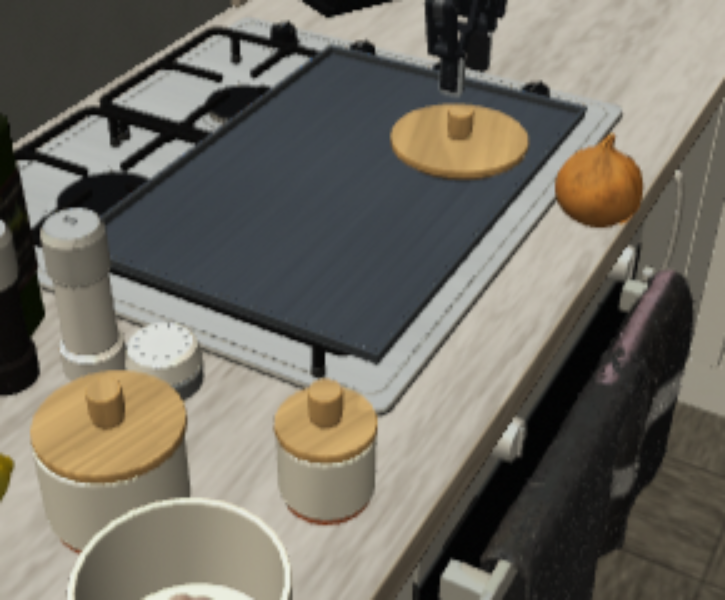

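>>> apply_moves --pt "0 0 0.08" --pt "0 0 0.16" --pt "0 0 0.22" --pt "0 0 0.22" --pt "0 0 0.22" --twist '[0,0,0,0,0]' --claw '[0.2,0.2,0.2,0.2,0.2]' --newtons 60

```text
t: 24.6
ee_pos: [550.5, -451.0, 101.7]
tool_rot: [0.0, 1.0, 0.0, 0.0]
wrist_force: [1.1, -0.2, 0.5]
opening: 50.9
grasp_force: 0.0
```

>>> apply_moves --pt "0 0 0" --pt "0 0 0" --pt "0 0 0" --pt "0 0 0" --pt "0 0 0" --twist '[0,0,0,0,0]' --claw '[0.0,-0.3,-0.6,-0.8,-0.8]'

```text
t: 25.1
ee_pos: [550.6, -451.5, 102.0]
tool_rot: [0.001, 1.0, 0.0, 0.001]
wrist_force: [-0.8, 0.1, 5.2]
opening: 21.1
grasp_force: 59.2
```

>>> apply_moves --pt "0 0 -0.1" --pt "0 0 -0.25" --pt "0 0 -0.42" --pt "-0.02 -0.12 -0.42" --pt "-0.042 -0.286 -0.42" --twist '[0,0,0,0,0]' --claw '[-0.8,-0.8,-0.8,-0.8,-0.8]'

```text
t: 25.6
ee_pos: [539.0, -381.8, 206.6]
tool_rot: [0.001, 1.0, -0.002, 0.001]
wrist_force: [0.3, 1.0, -1.6]
opening: 21.7
grasp_force: 59.1
```

```bash
python3 - <<'E'
from h import *
s=sensors.read_state(); print(s['t'],s['ee_pos'],s['opening'],s['grasp_force'],s['joint_positions'])
E
```

```text
25.6 [ 539.00095048 -381.82401013  206.61553945] 21.7366714167005 59.074173560366035 [ 0.8987421   0.39644892 -0.42303001  1.47547584  0.16656838  1.302023
 -1.11422708]
```

>>> apply_moves --pt "-0.03 -0.19 0" --pt "-0.06 -0.38 0" --pt "-0.09 -0.57 0" --pt "-0.12 -0.76 0" --pt "-0.15 -0.95 0" --twist '[0,0,0,0,0]' --claw '[-0.8,-0.8,-0.8,-0.8,-0.8]'

```text
t: 26.1
ee_pos: [501.0, -140.1, 205.1]
tool_rot: [0.0, 1.0, 0.0, -0.0]
wrist_force: [0.2, -0.1, -0.5]
opening: 22.1
grasp_force: 59.1
```

>>> apply_moves --pt "-0.03 -0.19 0" --pt "-0.06 -0.38 0" --pt "-0.09 -0.57 0" --pt "-0.12 -0.76 0" --pt "-0.15 -0.93 0" --twist '[0,0,0,0,0]' --claw '[-0.8,-0.8,-0.8,-0.8,-0.8]'

```text
t: 26.6
ee_pos: [463.3, 92.8, 205.4]
tool_rot: [0.0, 1.0, 0.001, 0.0]
wrist_force: [1.1, -0.4, -0.8]
opening: 21.8
grasp_force: 59.1
```

>>> apply_moves --pt "0 -0.12 0" --pt "0 -0.12 0" --pt "0 -0.12 0.08" --pt "0 -0.12 0.16" --pt "0 -0.12 0.16" --twist '[0,0,0,0,0]' --claw '[-0.8,-0.8,-0.8,-0.8,-0.8]'

```text
t: 27.1
ee_pos: [462.3, 119.1, 162.9]
tool_rot: [0.0, 1.0, -0.0, -0.003]
wrist_force: [0.0, -0.2, -0.9]
opening: 21.7
grasp_force: 59.1
```

>>> apply_moves --pt "0 0 0" --pt "0 0 0" --pt "0 0 0" --pt "0 0 0" --pt "0 0 0" --twist '[0,0,0,0,0]' --claw '[-0.8,-0.8,-0.8,-0.8,-0.8]'

```text
t: 27.6
ee_pos: [464.6, 120.5, 165.9]
tool_rot: [0.0, 1.0, 0.0, 0.0]
wrist_force: [-0.5, -0.1, -1.0]
opening: 21.8
grasp_force: 59.1
```

>>> apply_moves --pt "0 0 0.04" --pt "0 0 0.08" --pt "0 0 0.12" --pt "0 0 0.15" --pt "0 0 0.164" --twist '[0,0,0,0,0]' --claw '[-0.8,-0.8,-0.8,-0.8,-0.8]'

```text
t: 28.1
ee_pos: [463.8, 120.8, 123.7]
tool_rot: [-0.0, 1.0, 0.0, -0.001]
wrist_force: [-1.2, 0.8, 0.6]
opening: 22.2
grasp_force: 59.0
```

>>> apply_moves --pt "0 0 0" --pt "0 0 0.004" --pt "0 0 0.008" --pt "0 0 0.012" --pt "0 0 0.012" --twist '[0,0,0,0,0]' --claw '[-0.8,-0.8,-0.8,-0.8,-0.8]'

```text
t: 28.6
ee_pos: [464.2, 121.2, 121.7]
tool_rot: [-0.0, 1.0, 0.0, -0.0]
wrist_force: [-2.1, 3.7, 1.6]
opening: 21.6
grasp_force: 59.5
```

>>> apply_moves --pt "0 0 0.004" --pt "0 0 0.008" --pt "0 0 0.012" --pt "0 0 0.012" --pt "0 0 0.012" --twist '[0,0,0,0,0]' --claw '[-0.8,-0.8,-0.8,-0.8,-0.8]'

```text
t: 29.1
ee_pos: [464.2, 121.3, 120.4]
tool_rot: [0.0, 1.0, 0.0, -0.0]
wrist_force: [-8.1, 2.1, 17.5]
opening: 22.0
grasp_force: 61.2
```

>>> apply_moves --pt "0 0 0" --pt "0 0 0" --pt "0 0 0" --pt "0 0 -0.05" --pt "0 0 -0.22" --twist '[0,0,0,0,0]' --claw '[-0.3,0,0.2,0.2,0.2]'

```text
t: 29.6
ee_pos: [461.7, 119.3, 171.3]
tool_rot: [0.0, 1.0, 0.0, -0.004]
wrist_force: [1.3, -0.7, 0.2]
opening: 51.3
grasp_force: 0.0
```

>>> apply_moves --pt "0 0 -0.2" --pt "0.04 0.1 -0.3" --pt "0.08 0.25 -0.4" --pt "0.12 0.4 -0.5" --pt "0.16 0.55 -0.5" --twist '[0,0,0,0,0]' --claw '[0.2,0.2,0.2,0.2,0.2]'

```text
t: 30.1
ee_pos: [506.5, -18.6, 303.4]
tool_rot: [0.001, 1.0, 0.0, 0.004]
wrist_force: [1.5, 0.1, -0.7]
opening: 51.1
grasp_force: 0.0
```

>>> apply_moves --pt "0 0 0" --pt "0 0 0" --pt "0 0 0" --pt "0 0 0" --pt "0 0 0" --twist '[0,0,0,0,0]' --claw '[0.2,0.2,0.2,0.2,0.2]'

```text
t: 30.6
ee_pos: [504.2, -15.8, 298.6]
tool_rot: [0.0, 1.0, 0.001, -0.0]
wrist_force: [-0.9, -0.2, 0.4]
opening: 50.8
grasp_force: 0.0
```

```bash
python3 - <<'E'
from h import *
im,_=snap('wrist','w7'); im2,_=snap('side','s4'); 
a=cv2.resize(im[:,:,::-1],(480,360)); b=cv2.resize(im2[250:450,190:370,::-1],(324,360)); cv2.imwrite('pics/fin.png',np.hstack([a,b])[:,:800])
s=sensors.read_state(); print(s['t'],s['ee_pos'],s['wrist_force'])
E
```

```text
30.7 [504.24702002 -16.24176764 298.54694882] [-0.0666959  -0.27158322 -0.47141887]
```

View pics/fin.png

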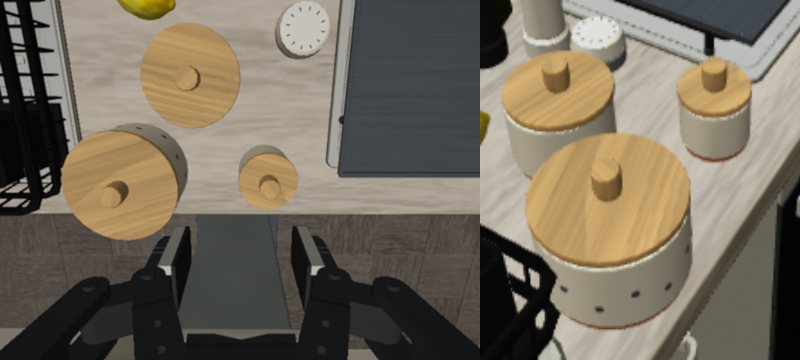

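The final picture shows all three lids centred and flat on their jars. The TCP stood about 46 mm above the seated lid origin on all three, and the arm is clear, so I'm handing the job in.

```bash
python3 -c "
from plant import bot
print(bot.close_job())"
```

```text
the job is handed in; nothing more can be done
None
```

I handed the job in at about 31 s: the garlic is in the large jar, the capsule is in the medium jar, and all three lids look seated flat on their own jars. The jars, timer and onion look undisturbed in the pictures; the hand-in returned no verdict.

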